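Scoop the bead blanks into the tin

TASK

Take the hand scoop by its handle, scoop up the four soapstone bead blanks from the long tray and tip all of them into the green enamel tin, without touching the blanks with the fingers. Then leave the scoop sitting level inside the empty tray, and leave the tin and everything else on the bench standing where they are.

Things in the scene. Friction and masses are not known exactly. Their poses are not given: they have to be found in the camera images.
- tray: Narrow dark-wood tray, fixed, 116 mm wide, sides 36 mm high (66 mm from x = 50 on). Origin: on the bench under the tray; flat floor 6 mm up, x -130 to +110, y -50 to +50 mm. End wall at x = -130 to -138; at +x a 45-degree ramp rises from x = 110 to 140, then an end board (to x = 150) 66 mm high. Beads start at x = 8 to 92; the -x half is empty
- scoop: Metal hand scoop, 0.22 kg, standing on its flat pan. Origin: centre of the underside; +x to the open lip. Pan x -40 to +40, 86 mm wide, floor and walls 2.5 mm thick; sides 18 mm high from x = 26 back, 38 mm behind x = -4; back wall 40 mm high. Ash handle: bar 18 mm thick in y, 20 mm across, from x = -52, z = 20 leaning back (to -x) 25 degrees from vertical; top at x = -93, z = 106
- scoop_grip (a point): point on the handle's centre line 60 mm up from its root: x = -77.9, y = 0, z = 74.4 mm in the scoop's frame (same axes as the scoop); good place to grip, fingers closing along the scoop's y
- scoop_lip (a point): middle of the scoop's front lip edge at its underside, x = +40, y = 0, z = 0 in the scoop's frame
- tin: Small straight-sided open tin, green enamel, loose, 0.35 kg, outer diameter 112 mm, inner 106 mm, 88 mm high, wall 3 mm, floor 4 mm. Origin: centre of its underside, z up
- tin_rim (a point): centre of the tin's mouth, 88 mm above its underside
- bead1: One of four equal rough bead blanks of pink soapstone: squat round pebble 30 mm in diameter, 22 mm thick with rounded-off rims, about 35 g. Origin: its centre; z is its axis (starts vertical). Starts lying on the tray's floor
- bead2: One of four equal rough bead blanks of pink soapstone: squat round pebble 30 mm in diameter, 22 mm thick with rounded-off rims, about 35 g. Origin: its centre; z is its axis (starts vertical). Starts lying on the tray's floor
- bead3: One of four equal rough bead blanks of pink soapstone: squat round pebble 30 mm in diameter, 22 mm thick with rounded-off rims, about 35 g. Origin: its centre; z is its axis (starts vertical). Starts lying on the tray's floor
- bead4: One of four equal rough bead blanks of pink soapstone: squat round pebble 30 mm in diameter, 22 mm thick with rounded-off rims, about 35 g. Origin: its centre; z is its axis (starts vertical). Starts lying on the tray's floor
- elephant: Bystander: pink soapstone elephant blank 115 mm long (x), 62 mm wide over the ears, 80 mm high. Origin: centre of its underside
- rasp: Bystander: steel rasp with ash handle lying on the bench, 215 mm long along its x (-110 to +105 mm), 27 mm wide, 27 mm high. Origin: underside
- slate: Bystander: grey slate sanding block 95 x 55 x 32 mm. Origin: centre of its underside
- oil_jar: Bystander: amber glass jar with steel cap, 60 mm in diameter, 130 mm high. Origin: centre of its underside
- bowl: Bystander: empty terracotta bowl 132 mm in diameter, 48 mm high. Origin: centre of its underside
- mallet: Bystander: wooden mallet lying on the bench, 210 mm long along its x (-80 to +130 mm), head 68 mm in diameter at +x. Origin: underside
Things that resemble listed ones, but are neither listed nor needed, are in the scene too. There is more than one size of the tin; the one meant has the size given above.

How it is judged:
By the outcome, as a careful person would: the job done as asked, in the order asked, and still so for the second after the job is handed in, with the robot touching nothing.
It also fails if it takes over 72 s, if anything falls off the work surface, if the arm or the gripper's body presses on something with over 40 N, if the wrist force passes 120 N, or if a joint passes its speed limit or range.

ROBOT

A 6-joint arm with a two-finger parallel gripper is mounted at the origin on the work surface. World frame = base frame: x ahead of the robot, y to its left, z up, the work surface at z = 0. Lengths are in mm, angles in rad, forces in N, time in s.
With the tool pointing down it reaches from about 325 to 900 mm from the base axis. Payload 3.5 kg.
Tool frame: the origin (TCP) lies midway between the tips of the shut fingers; the grasp point (between the pads) lies env.tcp_to_grasp behind it (env.tcp_to_grasp is the distance from the TCP to the grasp point, in mm); z points along the fingers, y is the line along which they close (so a half turn about z gives the same grasp; the last joint's range is limited). The gripper opens to 85 mm and grips with 20 to 120 N. Pads are 22 mm wide; open, the fingers measure 114 mm over their backs; the gripper's body (76 mm by 85 mm) begins 54 mm behind the grasp point. The pads swing forward as they close: fully open they stand 13 mm farther back than shut.
Start: joints at [1.079, 0.276, -0.026, 1.268, 0, 1.467], TCP at [236.93, 578.348, 231.313] pointing down, gripper open.
Joint ranges: [-3.12, 3.12], [-0.85, 1.88], [-1.08, 1.24], [-1.95, 2.15], [-1.57, 1.53], [-3.14, 3.14]. Speed limits (rad/s): [2.57, 2.57, 3.14, 3.14, 3.14, 3.14].

INTERFACE

Orientations are given as a rotation vector (axis times angle).
In Python, from workcell import env, open_gripper, gripper_close, solver, eyes, hand_in, nets, status gives the robot as it stands. The module is installed in compiled form; this text tells all that it offers. Calls block until the motion is done:
- env.move_ptp(position, orientation): joint-space move of the TCP to a pose.
- env.servo_line(position, orientation=None, feed=150, threshold=None): straight line of the TCP; orientation=None keeps the orientation; feed is the mean speed in mm/s. With threshold (N) it stops when the force on the tool has changed by that much, and returns True; else False.
- env.move_j(angles): joint-space move.
- open_gripper() and gripper_close(grasp_force=None): open the fingers fully, or close them until they stop; grasp_force is the grip in N (None keeps the last).
- env.dwell(seconds).
- solver.ik(position, orientation): joint angles nearest the present ones, or None.
- eyes.capture(name): name is "scene" or "top" or "wrist"; returns the picture (400x640x3 uint8, red, green, blue); there is no depth.
- eyes.camera_info(name): a dict with "fx", "fy", "cx", "cy" (pixels), "rvec" (rotation vector, rad) and "tvec" (3), from world to camera coordinates, as OpenCV has them. Camera axes: x right, y down, z forward; pixel columns grow to the right and rows downward; lengths in mm; the calibration is good to about 2 mm. A picture is of the moment at which its call begins: read the wrist's pose just before it. camera_info takes no time and is no camera call; for the wrist camera it gives the pose at the moment of the call.
A pose or a line that the arm cannot do raises env.Unreachable and nothing moves.
- hand_in(): hands the job in; it is judged then, once.
Trained networks look in the newest picture that a camera, given by its name, has taken for a name from the list of things; names that differ only in an ending like _2 or _b are one class to them, and where a whole thing is asked for, a point or a joint stands for the part that bears it (a point fixed in the world has none). Each returns a list of dicts, best first, with "score" (0 to 1); they miss things now and then, are a little off and sometimes report something else, mostly with a low value. They report only what shows in the picture. A call takes as long as a camera call. They do not tell look-alikes from the thing itself.
- nets.cut_out(camera, query): "pixels" (400x640 bool, what is visible of it) and "extent" ([centre column, centre row, width, height] in pixels, round what is visible of it).
- nets.pinpoint(camera, query): "position" ([column, row] in pixels: a listed point, or the origin of a listed thing).
Readings, each from a call of its own:
- status.read_time(): time.
- status.read_joints(): joint angles.
- status.read_joint_vel(): joint speeds.
- status.read_effort(): joint torques, N m.
- status.read_eef_pos(): TCP position.
- status.read_tcp_rot(): TCP orientation.
- status.read_ft_force(): force on the tool from outside, world axes, zero at the start.
- status.read_moment(): the same for the moment, N m.
- status.read_finger_gap(): opening from 0.0 (shut) to 1.0 (fully open).
- status.read_finger_force(): force on a finger pad.
Only numpy, scipy, OpenCV 4.12 (cv2) and the standard library are available. Lean on these libraries where they do the work, as an engineer would, in place of code of your own. Each camera call takes 0.05 s, during which the arm holds its last target. There are 200 camera calls.

## Working session

There is one attempt and no reset: what is moved stays moved. The work goes in short steps, each a Python script; the robot and the scene stay as the last script left them, time stands still between calls to the robot, and variables do not carry over. Pictures are saved under pics/ and viewed, at most 10 in all, crops included, and the job is handed in when it is done.

```bash
mkdir -p pics
cat > h.py <<'E'
import numpy as np, cv2
from scipy.spatial.transform import Rotation as R
from workcell import env, open_gripper, gripper_close, solver, eyes, hand_in, nets, status
def ray(cam,px):
    i=eyes.camera_info(cam); Rm=cv2.Rodrigues(np.array(i['rvec'],float))[0]; t=np.array(i['tvec'],float).ravel()
    d=Rm.T@np.array([(px[0]-i['cx'])/i['fx'],(px[1]-i['cy'])/i['fy'],1]); return -Rm.T@t,d
def onz(cam,px,z):
    o,d=ray(cam,px); return o+d*(z-o[2])/d[2]
def proj(cam,P):
    i=eyes.camera_info(cam); K=np.array([[i['fx'],0,i['cx']],[0,i['fy'],i['cy']],[0,0,1.]])
    return cv2.projectPoints(np.atleast_2d(np.array(P,float)),np.array(i['rvec'],float),np.array(i['tvec'],float),K,None)[0].reshape(-1,2)
def save(n,im): cv2.imwrite('pics/'+n+'.png',cv2.cvtColor(im,cv2.COLOR_RGB2BGR))
E
python3 - <<'E'
from h import *
for c in ['scene','top']:
    im=eyes.capture(c); save(c+'0',im)
    print(c,'cam at',ray(c,(320,200))[0].round())
    for q,z in [('tray',0),('scoop',0),('scoop_grip',74),('scoop_lip',0),('tin',0),('tin_rim',88),('bead1',17)]:
        print(q,[(round(r['score'],2),np.round(r['position']).tolist(),onz(c,r['position'],z).round()[:2].tolist()) for r in nets.pinpoint(c,q)][:6])
print(env.tcp_to_grasp,status.read_time(),status.read_tcp_rot())
E
```

```text
scene cam at [1549.  478. 1164.]
tray [(0.88, [313.0, 214.0], [547.0, -15.0])]
scoop [(0.9, [428.0, 250.0], [516.0, 386.0]), (0.18, [222.0, 223.0], [725.0, -265.0])]
scoop_grip [(0.89, [444.0, 223.0], [449.0, 404.0]), (0.16, [421.0, 256.0], [615.0, 382.0])]
scoop_lip [(0.68, [380.0, 240.0], [549.0, 235.0]), (0.62, [282.0, 264.0], [783.0, 0.0]), (0.59, [422.0, 257.0], [554.0, 378.0])]
tin [(0.88, [293.0, 163.0], [339.0, -206.0]), (0.85, [239.0, 181.0], [522.0, -331.0]), (0.8, [261.0, 142.0], [288.0, -384.0]), (0.33, [223.0, 225.0], [734.0, -257.0])]
tin_rim [(0.79, [258.0, 118.0], [251.0, -415.0]), (0.73, [295.0, 140.0], [310.0, -214.0]), (0.71, [236.0, 159.0], [510.0, -345.0])]
bead1 [(0.55, [323.0, 211.0], [533.0, 17.0]), (0.38, [335.0, 221.0], [554.0, 74.0])]
top cam at [ 308.   12. 1442.]
tray [(0.79, [319.0, 204.0], [562.0, -4.0])]
scoop [(0.98, [185.0, 224.0], [513.0, 376.0]), (0.29, [241.0, 205.0], [564.0, 220.0])]
scoop_grip [(0.62, [165.0, 251.0], [432.0, 408.0])]
scoop_lip [(0.89, [190.0, 212.0], [548.0, 363.0])]
tin [(0.88, [390.0, 277.0], [351.0, -196.0]), (0.84, [457.0, 291.0], [309.0, -381.0]), (0.79, [440.0, 215.0], [523.0, -346.0])]
tin_rim [(0.94, [398.0, 275.0], [353.0, -203.0]), (0.7, [472.0, 294.0], [299.0, -393.0]), (0.68, [450.0, 212.0], [519.0, -350.0])]
bead1 [(0.64, [312.0, 198.0], [577.0, 17.0]), (0.51, [297.0, 194.0], [589.0, 58.0]), (0.48, [316.0, 213.0], [535.0, 8.0]), (0.48, [394.0, 220.0], [509.0, -211.0]), (0.41, [291.0, 203.0], [564.0, 75.0])]
18.700000000000003 0.8 [6.06796554e-01 3.08239233e+00 8.93133662e-05]
```

View pics/top0.png

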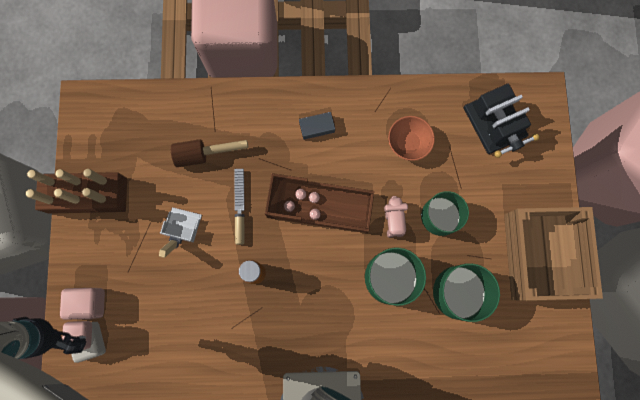

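View pics/scene0.png

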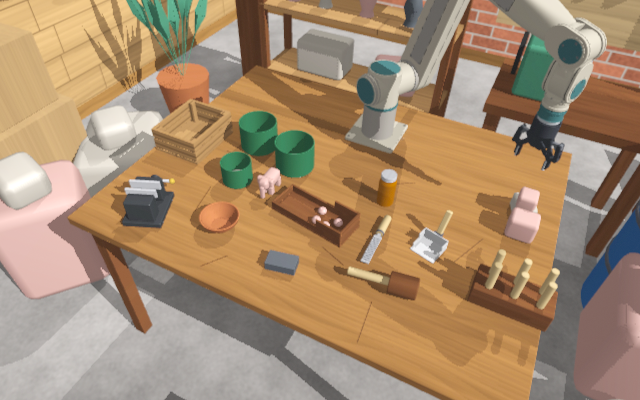

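The top view shows the scoop at (182,225), with its handle towards the robot. The tray is at (320,204) with the beads in its left, taller-sided half, so tray +x points left. There are three tins, and the small one at (445,214) looks like ours. I'll take closer looks with the wrist camera.

Run:
```python
from h import *
import pickle
down=lambda yaw: (R.from_euler('z',yaw)*R.from_rotvec([np.pi,0,0])).as_rotvec()
def look(n,p,yaws,qs):
    for y in yaws:
        try: env.move_ptp(p,down(y)); break
        except env.Unreachable: print('unreach',y)
    info=eyes.camera_info('wrist'); im=eyes.capture('wrist'); save(n,im)
    pickle.dump((info),open(n+'.pkl','wb'))
    print(n,'cam',ray('wrist',(320,200))[0].round(),'ctr',onz('wrist',(320,200),0).round(),'t',status.read_time())
    for q,z in qs:
        print(q,[(round(r['score'],2),np.round(r['position']).tolist(),onz('wrist',r['position'],z).round(1)[:2].tolist()) for r in nets.pinpoint('wrist',q)][:5])
look('ws',[430,330,330],[0,.8,-.8,1.57],[('scoop',0),('scoop_grip',74.4),('scoop_lip',0)])
look('wt',[480,0,340],[0,.8,-.8,1.57],[('tray',0),('bead1',17)])
look('wn',[450,-300,340],[0,.8,-.8,1.57],[('tin',0),('tin_rim',88),('tin',4)])
a=[cv2.imread(f'pics/{n}.png') for n in ['ws','wt','wn']]
cv2.imwrite('pics/m1.png',np.vstack([np.hstack([cv2.resize(i,(400,250),interpolation=3) for i in a[:2]]),cv2.resize(np.hstack([a[2],a[2]*0]),(800,250),interpolation=3)]))
```

```text
ws cam [499. 330. 472.] ctr [366. 337.   0.] t 4.2417
scoop [(0.73, [287.0, 91.0], [509.7, 378.7]), (0.38, [570.0, 20.0], [591.0, 35.3])]
scoop_grip [(0.64, [263.0, 160.0], [434.3, 399.7])]
scoop_lip [(0.96, [295.0, 59.0], [548.0, 367.5]), (0.64, [440.0, 195.0], [372.9, 172.3])]
wt cam [549.   0. 482.] ctr [413.   7.   0.] t 9.0583
tray [(0.7, [335.0, 94.0], [556.3, -12.9]), (0.27, [285.0, 66.0], [589.9, 50.7])]
bead1 [(0.98, [319.0, 76.0], [578.0, 8.2]), (0.68, [263.0, 97.0], [552.1, 78.5]), (0.6, [289.0, 69.0], [585.1, 44.2]), (0.58, [318.0, 115.0], [530.4, 9.1])]
wn cam [ 520. -298.  482.] ctr [ 384. -291.    0.] t 10.3667
tin [(0.89, [386.0, 252.0], [304.6, -387.8]), (0.76, [363.0, 100.0], [519.0, -347.7]), (0.57, [252.0, 221.0], [352.5, -193.8])]
tin_rim [(0.93, [374.0, 103.0], [516.4, -350.2]), (0.93, [235.0, 258.0], [335.2, -189.2])]
tin [(0.89, [386.0, 252.0], [306.4, -387.3]), (0.76, [363.0, 100.0], [519.0, -347.4]), (0.57, [252.0, 221.0], [353.9, -194.9])]
```

View pics/m1.png

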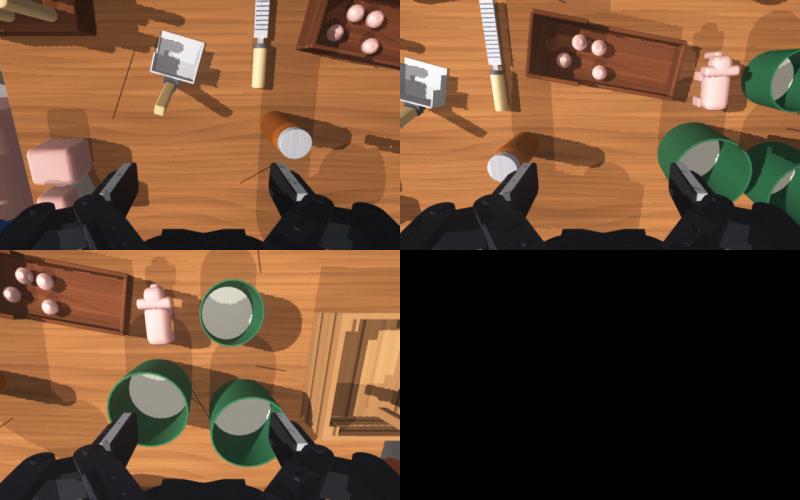

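The wrist views show the scoop with its handle towards the robot, the four beads at about y=8 to 78 in the tray's +y half, and the small tin at (517,-349). Next I'll cut out masks and fit the model silhouettes to them.

```bash
cat > fit.py <<'E'
from h import *
from scipy.optimize import minimize
import itertools
box=lambda a,b,c,d,e,f: np.array(list(itertools.product((a,b),(c,d),(e,f))),float)
s,c=np.sin(np.radians(25)),np.cos(np.radians(25))
hb=np.array([[ -52+u*c-t*s, y, 20+u*s+t*c] for u in(-10,10) for y in(-9,9) for t in(0,95)])
th=np.linspace(0,2*np.pi,40)
MODEL={'tray':[box(-138,50,-58,58,0,36),box(50,150,-58,58,0,66)],
'scoop':[box(-40,40,-43,43,0,2.5),box(-40,26,-43,43,0,18),box(-40,-4,-43,43,0,38),box(-40,-38,-43,43,0,40),hb],
'tin':[np.array([[56*np.cos(a),56*np.sin(a),z] for a in th for z in(0,88)])]}
def fit(name,obs,x0):
    "obs: list of (info,mask); x0 = x,y,yaw"
    def iou(p,info,m):
        K=np.array([[info['fx'],0,info['cx']],[0,info['fy'],info['cy']],[0,0,1.]]); im=np.zeros((400,640),np.uint8)
        Rz=R.from_euler('z',p[2])
        S=4
        x,y,w,h=cv2.boundingRect(m.astype(np.uint8)); x0,y0=x-25,y-25
        im=np.zeros(((h+50)*S,(w+50)*S),np.uint8)
        for P in MODEL[name]:
            q=cv2.projectPoints(Rz.apply(P)+[p[0],p[1],0],np.array(info['rvec'],float),np.array(info['tvec'],float),K,None)[0].reshape(-1,2)
            q=(q-[x0-.5,y0-.5])*S
            cv2.fillConvexPoly(im,cv2.convexHull((q*16).astype(np.int32)),1,shift=4)
        M=np.pad(m.astype(np.uint8),30)[y0+30:y0+30+h+50,x0+30:x0+30+w+50]
        M=cv2.resize(M,im.shape[::-1],interpolation=0)
        return (im&M).sum()/max(1,(im|M).sum())
    f=lambda p: -sum(iou((p[0],p[1],p[2]/100),i,m) for i,m in obs)
    x0=np.array([x0[0],x0[1],x0[2]*100]); b=None
    r=minimize(f,x0,method='Nelder-Mead',options=dict(initial_simplex=x0+np.array([[0,0,0],[8,0,0],[0,8,0],[0,0,8]]),xatol=.05,fatol=1e-5))
    return r.x*[1,1,.01],-r.fun/len(obs)
E
cat > go.py <<'E'
from fit import *
import pickle
down=lambda yaw: (R.from_euler('z',yaw)*R.from_rotvec([np.pi,0,0])).as_rotvec()
O={}
def see(cam,name,approx,z):
    info=eyes.camera_info(cam); px=proj(cam,[*approx,z])[0]
    r=[k for k in nets.cut_out(cam,name) if k['pixels'].any()]
    if not r: return
    k=min(r,key=lambda k: np.hypot(*(np.array(k['extent'][:2])-px)))
    m=k['pixels'].astype(np.uint8)
    if name=='tray' : 
        cs=cv2.findContours(m,0,2)[0]; m=cv2.fillConvexPoly(m*0,cv2.convexHull(np.vstack(cs)),1) if 0 else cv2.drawContours(m*0,cs,-1,1,-1)
    print(cam,name,round(k['score'],2),np.round(k['extent']),'exp',px.round())
    O.setdefault(name,[]).append((cam,info,m))
A={'tray':((556,-8),20),'scoop':((490,386),30),'tin':((519,-349),44)}
eyes.capture('wrist'); see('wrist','tin',*A['tin'])
env.move_ptp([440,-10,350],down(0)); eyes.capture('wrist'); see('wrist','tray',*A['tray'])
print([(round(r['score'],2),onz('wrist',r['position'],17).round(1)[:2].tolist()) for r in nets.pinpoint('wrist','bead1')])
env.move_ptp([420,300,330],down(0)); eyes.capture('wrist'); see('wrist','scoop',*A['scoop'])
for cam in('top','scene'):
    eyes.capture(cam)
    for n in A: see(cam,n,*A[n])
pickle.dump(O,open('O.pkl','wb'))
X0={'tray':(556,-8,1.4),'scoop':(512,380,-.38),'tin':(519,-349,0)}
for n in A:
    for sel in O[n]: print(n,sel[0],*[np.round(v,3) for v in fit(n,[sel[1:]],X0[n])])
    print(n,'ALL',*[np.round(v,3) for v in fit(n,[o[1:] for o in O[n]],X0[n])])
print(status.read_time())
E
python3 go.py
```

```text
wrist tin 0.89 [374. 101. 103. 107.] exp [368. 100.]
[(0.82, [528.5, 4.7]), (0.75, [551.2, 76.4]), (0.67, [585.5, 43.5]), (0.31, [556.9, -12.8])]
wrist scoop 0.98 [258. 111.  87. 134.] exp [253.  99.]
top tray 0.84 [320. 202. 114.  58.] exp [321. 205.]
top scoop 0.7 [186. 220.  30.  25.] exp [179. 231.]
top tin 0.56 [445. 215.  46.  47.] exp [445. 214.]
scene tray 0.7 [317. 214.  90.  62.] exp [313. 212.]
scene scoop 0.83 [432. 239.  41.  54.] exp [432. 238.]
scene tin 0.97 [239. 171.  33.  41.] exp [235. 170.]
tray top [558.314 -10.354   1.391] 0.966
tray scene [558.894  -8.079   1.391] 0.948
tray ALL [558.967  -8.977   1.393] 0.955
scoop wrist [ 5.08811e+02  3.79554e+02 -2.69000e-01] 0.945
scoop top [ 5.32959e+02  3.76665e+02 -2.86000e-01] 0.471
scoop scene [ 5.11335e+02  3.83220e+02 -2.83000e-01] 0.924
scoop ALL [ 5.10048e+02  3.79984e+02 -2.83000e-01] 0.734
tin wrist [ 5.16682e+02 -3.47651e+02  8.60000e-02] 0.982
tin top [ 5.21149e+02 -3.47153e+02  7.00000e-03] 0.972
tin scene [ 5.21228e+02 -3.40810e+02  5.40000e-02] 0.948
tin ALL [ 5.18112e+02 -3.46521e+02  4.70000e-02] 0.932
17.0083
```

```bash
cat > m.py <<'E'
from h import *
TRAY=np.array([558.5,-9.,0]); TYAW=1.391; SC=np.array([509.5,380.,0]); SYAW=-.275; TIN=np.array([518.,-347,0])
GRIP=np.array([-77.9,0,74.4]); LIP=np.array([40.,0,0])
def pose(ref,pw,head,pitch,sign,tilt=25):
    """TCP pose putting scoop-frame point ref at world pw; pitch deg, lip-down positive"""
    Rs=R.from_euler('z',head)*R.from_euler('y',np.radians(pitch))
    t=np.radians(tilt); z=np.array([np.sin(t),0,-np.cos(t)]); y=np.array([0,sign,0.]); x=np.cross(y,z)
    o=np.array(pw)+Rs.apply(GRIP-ref)
    return o+Rs.apply(z)*env.tcp_to_grasp, (Rs*R.from_matrix(np.c_[x,y,z])).as_rotvec()
def tray(x,y,z): return TRAY+R.from_euler('z',TYAW).apply([x,y,z])
def lim(q): 
    lo=np.array([-3.12,-.85,-1.08,-1.95,-1.57,-3.14]);hi=np.array([3.12,1.88,1.24,2.15,1.53,3.14]); return np.min(np.minimum(q-lo,hi-q))
E
python3 - <<'E'
from m import *
O=np.zeros(3)
for sign in(1,-1):
  for tilt in(25,40,10):
    W={'grasp':(O,SC,SYAW,0),'above':(O,SC+[0,0,180],SYAW,0),'ins':(O,tray(-55,2,7),TYAW,0),'insup':(O,tray(-55,2,130),TYAW,0),
     'end':(LIP,tray(108,2,7),TYAW,0),'back':(LIP,tray(118,2,20),TYAW,-20),'lift':(LIP,tray(108,2,200),TYAW,-22)}
    print(sign,tilt,{k:(None if (q:=solver.ik(*pose(*w,sign,tilt))) is None else np.round(q,2).tolist()) for k,w in W.items()})
    for deg in range(-180,180,20):
        h=np.radians(deg); r=[]
        for p,zz in((-22,150),(0,100),(35,98),(60,98),(75,98)):
            q=solver.ik(*pose(LIP,TIN+[0,0,zz]-25*np.array([np.cos(h),np.sin(h),0]),h,p,sign,tilt)); r.append(None if q is None else round(lim(q),2))
        if r[-2] is not None: print('   tip',deg,r)
E
```

```text
1 25 {'grasp': [0.81, 0.29, -0.49, 0.58, -0.38, 1.04], 'above': [0.81, 0.1, -0.29, 0.96, -0.38, 1.04], 'ins': [-0.57, 0.38, -0.33, 1.04, 0.4, -2.0], 'insup': [-0.57, 0.26, -0.21, 1.28, 0.4, -2.0], 'end': [-0.36, 0.34, -0.4, 0.92, 0.43, -1.77], 'back': [-0.51, 0.51, -0.37, 1.0, 0.73, -2.02], 'lift': [-0.54, 0.32, -0.23, 1.38, 0.75, -2.07]}
   tip -180 [None, np.float64(0.39), np.float64(0.65), np.float64(0.64), np.float64(0.42)]
   tip -160 [np.float64(0.08), np.float64(0.54), np.float64(0.99), np.float64(0.76), np.float64(0.64)]
   tip -140 [np.float64(0.38), np.float64(0.73), np.float64(0.97), np.float64(0.92), np.float64(0.68)]
   tip -120 [np.float64(0.72), np.float64(0.94), np.float64(0.92), np.float64(0.72), np.float64(0.52)]
   tip -100 [np.float64(0.75), np.float64(0.79), np.float64(0.86), np.float64(0.51), np.float64(0.26)]
   tip -80 [np.float64(0.43), np.float64(0.57), np.float64(0.81), np.float64(0.36), np.float64(0.08)]
   tip -60 [np.float64(0.14), np.float64(0.4), np.float64(0.78), np.float64(0.27), None]
   tip -40 [None, np.float64(0.32), np.float64(0.77), np.float64(
[... 10158 characters left out ...]
p 40 [np.float64(0.91), np.float64(0.89), np.float64(0.86), np.float64(0.53), np.float64(0.23)]
   tip 60 [np.float64(0.67), np.float64(0.93), np.float64(0.97), np.float64(0.71), np.float64(0.5)]
   tip 80 [np.float64(0.45), np.float64(0.83), np.float64(0.9), np.float64(0.73), np.float64(0.44)]
   tip 100 [np.float64(0.26), np.float64(0.74), np.float64(0.85), np.float64(0.53), np.float64(0.36)]
   tip 120 [np.float64(0.1), np.float64(0.68), np.float64(0.81), np.float64(0.39), np.float64(0.16)]
   tip 140 [np.float64(0.01), np.float64(0.66), np.float64(0.8), np.float64(0.33), np.float64(0.07)]
   tip 160 [np.float64(0.05), np.float64(0.67), np.float64(0.8), np.float64(0.35), np.float64(0.11)]
```

Run:
```python
from m import *
import pickle
S=1; O=np.zeros(3)
p,o=pose(O,SC,SYAW,0,S); z=R.from_rotvec(o).apply([0,0,1])
env.move_ptp(p-110*z,o); env.servo_line(p,feed=150)
gripper_close(120); print(status.read_finger_gap(),status.read_finger_force(),status.read_ft_force())
env.servo_line(p+[0,0,150],feed=200)
print(status.read_ft_force(),status.read_time())
# carry to above tray
p,o=pose(O,tray(-55,2,160),TYAW,0,S); env.move_ptp(p,o); print(status.read_eef_pos()-p,status.read_time())
save('w1',eyes.capture('wrist'))
for q in('scoop','tray'):
    r=nets.cut_out('wrist',q); print(q,[(round(k['score'],2),np.round(k['extent'])) for k in r][:3])
P=lambda f,c: R.from_euler('z',c).apply(f)
im=cv2.imread('pics/w1.png')
from fit import MODEL
for b in MODEL['tray']:
    for a in (proj('wrist',R.from_euler('z',TYAW).apply(b)+TRAY)): cv2.circle(im,tuple(int(v) for v in a),3,(0,255,0),1)
for b in MODEL['scoop'][:1]+MODEL['scoop'][3:]:
    for a in (proj('wrist',R.from_euler('z',TYAW).apply(b)+tray(-55,2,160))): cv2.circle(im,tuple(int(v) for v in a),3,(255,0,0),1)
t=eyes.capture('top')[150:270,240:420]
cv2.imwrite('pics/m2.png',np.hstack([im[:, :500],cv2.resize(cv2.cvtColor(t,cv2.COLOR_RGB2BGR),(300,400),interpolation=2)]))
```

```text
0.19264211806488082 116.90131187438965 [-2.48542721  0.43771709  4.81389577]
[-0.65101436 -0.29585693 -2.20254199] 22.575
[-0.00384275  0.42520413 -0.17587768] 25.1417
scoop [(0.98, array([326., 292., 157., 161.])), (0.42, array([353., 202.,  26.,  28.]))]
tray [(0.57, array([325., 138., 145., 171.]))]
```

View pics/m2.png

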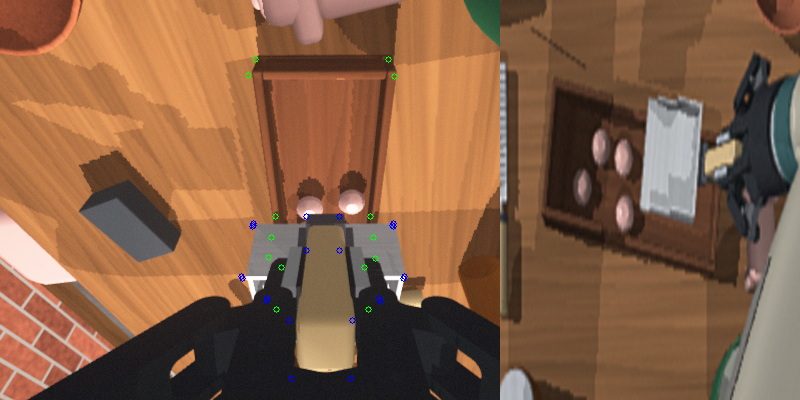

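The wrist view shows the scoop held over the tray. The projected tray corners (green) match to about 1-2 px. I'll zoom in to check how the pan sits in the grip before lowering it.

```bash
python3 -c "
import cv2
i=cv2.imread('pics/m2.png')[190:310,220:430]; cv2.imwrite('pics/z.png',cv2.resize(i,None,fx=3.8,fy=3.8,interpolation=2))"
```

```text
(no output)
```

View pics/z.png

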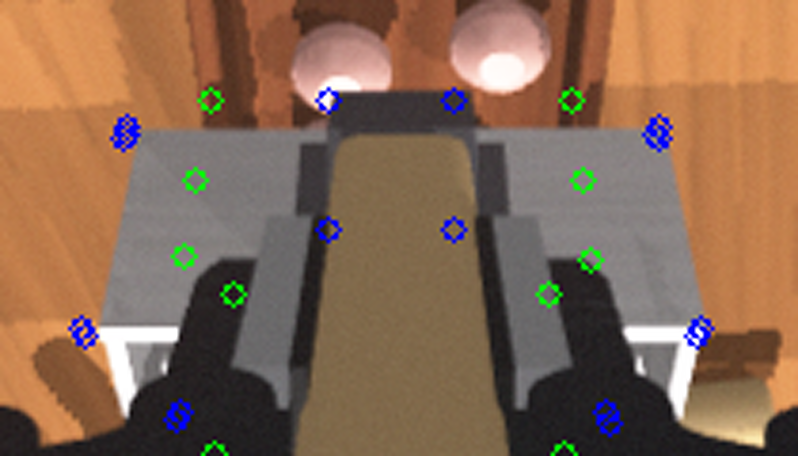

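The pan and tray both sit about 2 mm to the right of their projections. That is a shared camera offset, so their relative position is as planned. Now I'll lower the scoop, find the floor and push.

Run:
```python
from m import *
S=1; O=np.zeros(3); Y=2.
lip0=-15
P=lambda x,z,pt: pose(LIP,tray(x,Y,z),TYAW,pt,S)
p,o=P(lip0,30,0); print(env.servo_line(p,o,feed=120,threshold=15))
f0=status.read_ft_force()
p,o=P(lip0,14,1.5); env.servo_line(p,o,feed=60,threshold=10)
p,o=P(lip0,2,1.5); hit=env.servo_line(p,o,feed=12,threshold=3)
dz=status.read_eef_pos()[2]-p[2]; lipz=2+dz
print('hit',hit,'lip z',lipz,status.read_ft_force()-f0)
z=lipz
p,o=P(95,z,1.5); h=env.servo_line(p,o,feed=60,threshold=20)
e=R.from_euler('z',-TYAW).apply(status.read_eef_pos()-p); print('push stop',h,e,status.read_ft_force(),status.read_time())
im=eyes.capture('top')[150:270,240:420]; im2=eyes.capture('scene')[160:280,240:400]
save('p1',np.hstack([cv2.resize(im,(400,267),interpolation=2),cv2.resize(im2,(356,267),interpolation=2)]))
```

```text
False
hit True lip z 5.920844911783945 [ 0.15893105 -0.98504794  5.47754295]
push stop False [-0.50337879 -0.39774676  0.23560602] [-1.32604962 -6.22455819  5.5248205 ] 29.6083
```

View pics/p1.png

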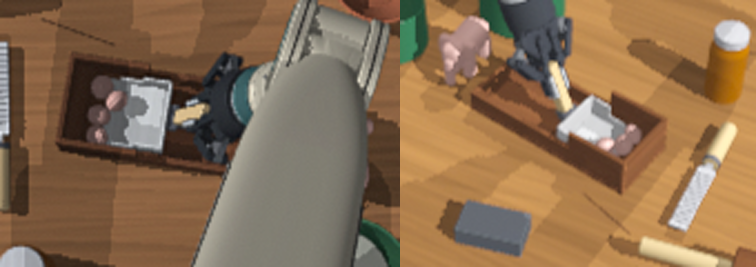

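The beads are gathered at the lip against the ramp. Next I push on and slide the lip up the ramp while pitching back.

Run:
```python
from m import *
S=1; Y=2.
P=lambda x,z,pt: pose(LIP,tray(x,Y,z),TYAW,pt,S)
def go(x,z,pt,feed,th=None):
    p,o=P(x,z,pt); h=env.servo_line(p,o,feed=feed,threshold=th)
    print((x,z,pt),h,R.from_euler('z',-TYAW).apply(status.read_eef_pos()-p).round(1),R.from_euler('z',-TYAW).apply(status.read_ft_force()).round(1),status.read_time()); return h
go(108.5,6,.5,50,35)
for t in (6,12,18,24): 
    if go(109+t,6.8+t,-np.degrees(np.arcsin(t/80)),45,35): break
im=eyes.capture('top')[150:270,240:420]; im2=eyes.capture('scene')[160:280,240:400]
save('p2',np.hstack([cv2.resize(im,(400,267),interpolation=2),cv2.resize(im2,(356,267),interpolation=2)]))
```

```text
(108.5, 6, 0.5) False [-3.9 -1.4  0.9] [-18.3   2.4  12.8] 30.1083
(115, 12.8, np.float64(-4.301222304670365)) False [-5.  -2.6  2.2] [-21.4   4.7  21.9] 30.3583
(121, 18.8, np.float64(-8.626926558678639)) False [-4.6 -3.4  2.4] [-21.4   4.5  21.9] 30.6083
(127, 24.8, np.float64(-13.002878162913944)) False [-4.5 -4.3  2.2] [-23.4   1.1  18.7] 30.8583
(133, 30.8, np.float64(-17.45760312372209)) False [-5.1 -5.4  2.5] [-26.    0.4  18.4] 31.125
```

View pics/p2.png

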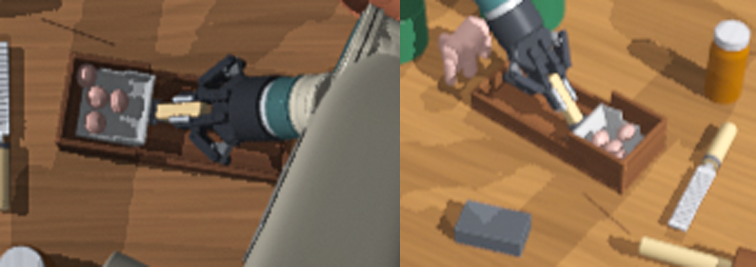

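```bash
cat > k.py <<'E'
from m import *
S=1
def go(x,y,z,pt,feed,th=None):
    p,o=pose(LIP,tray(x,y,z),TYAW,pt,S); h=env.servo_line(p,o,feed=feed,threshold=th)
    print((x,z,pt),h,R.from_euler('z',-TYAW).apply(status.read_eef_pos()-p).round(1),R.from_euler('z',-TYAW).apply(status.read_ft_force()).round(1),round(status.read_time(),1)); return h
def pic(n):
    c=proj('top',tray(50,0,30))[0].astype(int); d=proj('scene',tray(70,0,30))[0].astype(int)
    im=eyes.capture('top')[c[1]-45:c[1]+45,c[0]-65:c[0]+65]; im2=eyes.capture('scene')[d[1]-45:d[1]+45,d[0]-65:d[0]+65]
    save(n,np.hstack([cv2.resize(a,(400,277),interpolation=2) for a in(im,im2)]))
E
python3 - <<'E'
from k import *
go(140,0,36,-20,40,30)
go(139,0,42,-26,40,40)
go(136,0,52,-32,40,40)
pic('p3')
E
```

```text
(140, 36, -20) True [-10.3  -4.4   1.8] [-3.1 -0.   4. ] 31.4
(139, 42, -26) False [-0.7 -2.8  2. ] [-8.7 -2.   9.7] 31.9
(136, 52, -32) False [-0.2 -1.5  0.2] [-3.  -2.3  3.7] 32.2
```

View pics/p3.png

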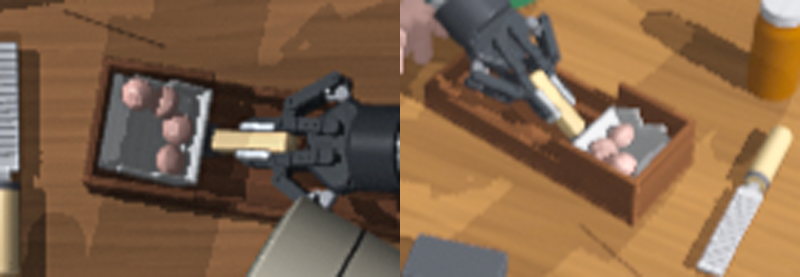

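All four beads are in the pan. Next I lift out, carry the scoop over the tin, and check before tipping.

Run:
```python
from k import *
go(134,1,120,-26,90); go(125,1,190,-25,150)
h=np.radians(60); u=np.array([np.cos(h),np.sin(h),0])
A=lambda p,z,off=25: pose(LIP,TIN+[0,0,z]-off*u,h,p,S)
env.servo_line(*A(-22,170),feed=180); env.servo_line(*A(-8,110),feed=100)
print(status.read_eef_pos()-A(-8,110)[0],status.read_ft_force(),status.read_time())
ims=[]
for c in('top','scene'):
    d=proj(c,TIN+[0,0,88])[0].astype(int); im=eyes.capture(c).copy()
    for a in proj(c,[TIN+[0,0,110]-25*u]): cv2.circle(im,tuple(int(v) for v in a),1,(255,0,0),-1)
    ims.append(cv2.resize(im[d[1]-50:d[1]+50,d[0]-65:d[0]+65],(400,308),interpolation=2))
save('p4',np.hstack(ims))
```

```text
(134, 120, -26) False [ 0.1  0.6 -0.8] [-0.4 -0.4 -4.5] 33.3
(125, 190, -25) False [-0.1  0.5 -0.9] [-0.3  0.9 -4.1] 34.0
[0.24039033 1.17398315 0.70103501] [ 0.03286222 -0.05867592 -4.50496611] 37.2583
```

View pics/p4.png

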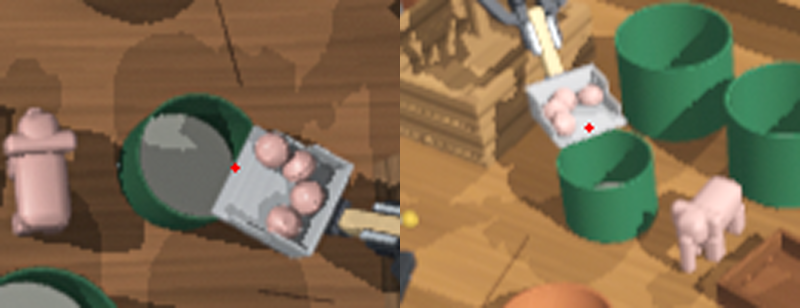

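The lip is over the tin's mouth. I'll move it about 10 mm further in, then tip in stages.

Run:
```python
from k import *
h=np.radians(60); u=np.array([np.cos(h),np.sin(h),0])
A=lambda p,z,off=15: pose(LIP,TIN+[0,0,z]-off*u,h,p,S)
env.servo_line(*A(0,97),feed=80)
for p in(15,30,45,60,72): print(p,env.servo_line(*A(p,96,15+p/15),feed=70,threshold=15),status.read_ft_force().round(1),round(status.read_time(),1))
env.dwell(.4)
ims=[]
for c in('top','scene'):
    d=proj(c,TIN+[0,0,88])[0].astype(int); im=eyes.capture(c)
    ims.append(cv2.resize(im[d[1]-50:d[1]+50,d[0]-65:d[0]+65],(400,308),interpolation=2))
save('p5',np.hstack(ims)); print(status.read_ft_force())
```

```text
15 False [-1.3  0.5 -3.8] 38.3
30 False [-0.1  0.1 -2.5] 38.9
45 False [ 0.2  0.7 -2.3] 39.5
60 False [ 0.3 -0.7 -2.9] 40.1
72 False [-0.6 -1.2 -2.6] 40.6
[-0.68688399  0.259999   -3.04818382]
```

View pics/p5.png

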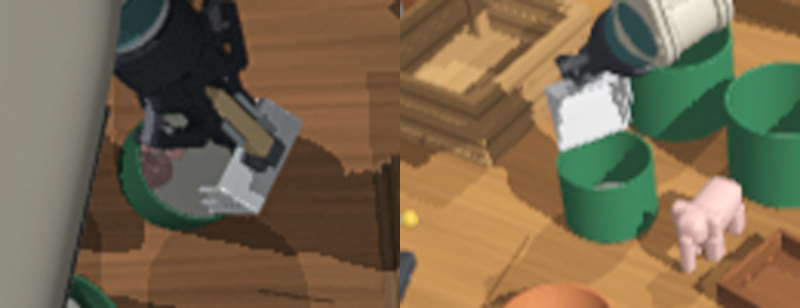

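Beads are visible inside the tin. I'll raise the scoop, go back over the tray, and count the beads with the networks, since my picture views are used up.

Run:
```python
from k import *
h=np.radians(60); u=np.array([np.cos(h),np.sin(h),0])
A=lambda p,z,off=15: pose(LIP,TIN+[0,0,z]-off*u,h,p,S)
env.servo_line(*A(72,180,20),feed=150)
env.servo_line(*A(10,200,20),feed=150)
print(status.read_ft_force())
go(30,1,160,0,200)
for cam in('top','scene','wrist'):
    im=eyes.capture(cam)
    for q in ('bead1','tin','tray','scoop','elephant'):
        z={'bead1':15}.get(q,0)
        print(cam,q,[(round(r['score'],2),np.round(r['position']).tolist(),onz(cam,r['position'],z).round()[:2].tolist()) for r in nets.pinpoint(cam,q)][:8])
    if cam!='wrist':
        # pink blobs within tin's mouth
        hsv=cv2.cvtColor(im,cv2.COLOR_RGB2HSV); m=np.zeros(hsv.shape[:2],np.uint8)
        th=np.linspace(0,6.28,50); q=proj(cam,[TIN+[53*np.cos(a),53*np.sin(a),88] for a in th]).astype(int); cv2.fillPoly(m,[q],1)
        g=im.astype(int); pink=((g[...,0]-g[...,1]>25)&(g[...,0]-g[...,2]>20)&(m>0)); print('pink px in tin',pink.sum())
print(status.read_time())
```

```text
[ 0.22466499 -0.38309521 -2.19574217]
(30, 160, 0) False [-0.8 -0.3  0.2] [-0.5 -0.7 -2.3] 45.1
top bead1 []
top tin [(0.78, [443.0, 214.0], [525.0, -354.0]), (0.56, [458.0, 292.0], [307.0, -381.0])]
top tray [(0.78, [319.0, 206.0], [557.0, -3.0])]
top scoop [(0.57, [330.0, 196.0], [586.0, -34.0])]
top elephant [(0.61, [393.0, 222.0], [506.0, -210.0])]
pink px in tin 0
scene bead1 [(0.7, [236.0, 158.0], [435.0, -403.0])]
scene tin [(0.91, [291.0, 163.0], [342.0, -215.0]), (0.86, [258.0, 146.0], [314.0, -380.0]), (0.75, [239.0, 180.0], [521.0, -334.0])]
scene tray [(0.65, [313.0, 213.0], [544.0, -16.0])]
scene scoop [(0.7, [309.0, 182.0], [408.0, -100.0])]
scene elephant [(0.96, [271.0, 190.0], [513.0, -203.0])]
pink px in tin 26
wrist bead1 []
wrist tin []
wrist tray [(0.57, [330.0, 147.0], [551.0, -13.0])]
wrist scoop [(0.86, [328.0, 255.0], [583.0, 157.0])]
wrist elephant []
46.0
```

The wrist force is back to the empty-scoop value of about 2.2 N. Now I place the scoop.

Run:
```python
from k import *
go(30,1,30,0,150,15)
go(30,1,12,0,60,8)
go(30,1,3,0,12,4)
open_gripper(); print(status.read_finger_gap(),status.read_ft_force())
p=np.array(status.read_eef_pos()); z=R.from_rotvec(status.read_tcp_rot()).apply([0,0,1])
env.servo_line(p-130*z,feed=150)
down=lambda yaw: (R.from_euler('z',yaw)*R.from_rotvec([np.pi,0,0])).as_rotvec()
env.move_ptp([400,-130,400],down(0))
print(status.read_time())
from fit import fit
for cam in('wrist','top','scene'):
    im=eyes.capture(cam); save('f_'+cam,im)
    info=eyes.camera_info(cam)
    for q in ('bead1','tin','elephant','scoop'):
        print(cam,q,[(round(r['score'],2),np.round(r['position']).tolist(),onz(cam,r['position'],15 if q=='bead1' else 0).round()[:2].tolist()) for r in nets.pinpoint(cam,q)][:8])
    for q,x0 in(('scoop',(*tray(-10,1,0)[:2],TYAW)),('tin',(518,-347,0))):
        c=proj(cam,[*x0[:2],30])[0]; r=nets.cut_out(cam,q)
        if r:
            k=min(r,key=lambda k: np.hypot(*(np.array(k['extent'][:2])-c))); print('fit',q,*[np.round(v,2) for v in fit(q,[(info,k['pixels'])],x0)])
    th=np.linspace(0,6.28,50); m=np.zeros((400,640),np.uint8)
    cv2.fillPoly(m,[proj(cam,[TIN+[53*np.cos(a),53*np.sin(a),88] for a in th]).astype(int)],1)
    g=im.astype(int); pink=((g[...,0]-g[...,1]>20)&(g[...,0]-g[...,2]>15)&(m>0)).astype(np.uint8)
    print('pink in tin',pink.sum(),[s[4] for s in cv2.connectedComponentsWithStats(pink)[2][1:]],'bead px',(np.pi/4*(30*np.linalg.norm(proj(cam,[TIN,TIN+[0,10,0]])@[[1,0],[0,1]]-proj(cam,[TIN]),axis=1)[1]/10)**2).round())
print(status.read_time(),tray(-10,1,0))
```

```text
(30, 30, 0) False [-0.2 -0.9  0.9] [-0.1  0.1 -3.3] 47.0
(30, 12, 0) True [-0.1 -0.8  0.1] [-1.6  0.8  5.1] 47.4
(30, 3, 0) True [-0.1 -0.8  9. ] [-1.5  0.8  4.3] 47.6
1.0007398998237318 [ 0.1644167  -0.09684874 -0.36460972]
53.2
wrist bead1 [(0.79, [481.0, 47.0], [538.0, -343.0]), (0.53, [458.0, 72.0], [507.0, -316.0]), (0.44, [467.0, 65.0], [515.0, -327.0]), (0.39, [463.0, 41.0], [546.0, -318.0])]
wrist tin [(0.9, [478.0, 63.0], [520.0, -348.0]), (0.85, [369.0, 181.0], [348.0, -198.0]), (0.8, [484.0, 208.0], [303.0, -384.0])]
wrist elephant [(0.62, [381.0, 72.0], [507.0, -211.0])]
wrist scoop [(0.56, [250.0, 35.0], [556.0, -25.0])]
fit scoop [553.92 -21.24   1.41] 0.93
fit tin [ 5.1639e+02 -3.4720e+02  1.2000e-01] 0.91
pink in tin 683 [np.int32(683)] bead px 346.0
top bead1 []
top tin [(0.8, [458.0, 289.0], [314.0, -383.0])]
top elephant [(0.48, [392.0, 222.0], [508.0, -210.0])]
top scoop [(0.74, [327.0, 205.0], [558.0, -25.0])]
fit scoop [559.1  -19.31   1.39] 0.91
fit tin [ 518. -347.    0.] 0.0
pink in tin 0 [] bead px 87.0
scene bead1 [(0.52, [385.0, 200.0], [381.0, 187.0]), (0.3, [379.0, 241.0], [565.0, 236.0])]
scene tin [(0.93, [239.0, 178.0], [510.0, -340.0]), (0.93, [290.0, 163.0], [343.0, -216.0]), (0.69, [259.0, 147.0], [317.0, -373.0]), (0.64, [321.0, 218.0], [553.0, 19.0])]
scene elephant []
scene scoop []
fit scoop [549.2  -20.12   1.44] 0.83
fit tin [ 5.1810e+02 -3.4284e+02  3.0000e-02] 0.92
pink in tin 22 [np.int32(4), np.int32(2), np.int32(15), np.int32(1)] bead px 41.0
54.25 [555.72782799 -18.65997217   0.        ]
```

Run:
```python
from k import *
down=lambda yaw: (R.from_euler('z',yaw)*R.from_rotvec([np.pi,0,0])).as_rotvec()
env.move_ptp([575,-345,370],down(0)); print(status.read_time())
im=eyes.capture('wrist'); save('fin',im)
print('tin c px',proj('wrist',[TIN+[0,0,4],TIN+[0,0,88]]).round())
print([(round(r['score'],2),np.round(r['position']).tolist(),onz('wrist',r['position'],15).round()[:2].tolist()) for r in nets.pinpoint('wrist','bead1')])
for r in nets.cut_out('wrist','bead1'): print(round(r['score'],2),np.round(r['extent']),r['pixels'].sum())
print(status.read_time())
th=np.linspace(0,6.28,50); m=np.zeros((400,640),np.uint8)
cv2.fillPoly(m,[proj('wrist',[TIN+[53*np.cos(a),53*np.sin(a),88] for a in th]).astype(int)],1)
g=im.astype(int); pink=((g[...,0]-g[...,1]>20)&(g[...,0]-g[...,2]>15)&(m>0))
ys,xs=np.nonzero(m); sub=pink[ys.min():ys.max()+1:4,xs.min():xs.max()+1:2]; print(pink.sum()); print('\n'.join(''.join('#' if v else '.' for v in r) for r in sub))
```

```text
55.3333
tin c px [[327. 189.]
 [328. 205.]]
[(0.8, [312.0, 191.0], [518.0, -325.0]), (0.61, [305.0, 174.0], [542.0, -316.0]), (0.54, [302.0, 204.0], [498.0, -310.0]), (0.52, [322.0, 175.0], [541.0, -340.0])]
0.75 [326. 176.  22.  22.] 319
0.6 [302. 205.  22.  18.] 239
0.6 [307. 174.  16.  14.] 202
0.52 [312. 192.  20.  19.] 281
55.4833
1063
...........................................
..................###......................
...........####.#######....................
........################...................
.......#################...................
........################...................
..........###########......................
.........##########........................
.......############........................
....##############.........................
....##########.............................
....#########..............................
.....#####.................................
...........................................
...........................................
...........................................
...........................................
...........................................
...........................................
...........................................
...........................................
```

```bash
python3 -c "
from h import *
print(hand_in(),status.read_time())"
```

```text
the job is handed in; nothing more can be done
the job is handed in; nothing more can be done
```

I handed the job in after about 55.5 s. All four bead blanks are in the 112 mm green tin (counted with the wrist camera), the tin is still in its place, and the scoop was released flat on the floor of the empty tray. I checked the scoop's level only by silhouette fit, and not every other object's position.

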